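# Open the materials chest by its pop-out T-handle

## Task

Open the aluminium materials chest for the class: press the lock button gently until the T-handle pops out of its dish, then turn the handle clockwise just until it lets go of the lid, without forcing it against its end stop or heaving on a lid that is still latched. Raise the lid to 35 degrees or more, let go, and leave it standing open, without disturbing the things around it.

Things in the scene. Friction and masses are not known exactly. Their poses are not given: they have to be found in the camera images.
- chest: aluminium chest, 300 mm front to back (x, front at -x), 400 wide (y), lid top 140 mm above the table, the top plain but for the latch near its front edge; heavy, does not move. Origin at the centre of its underside, x towards its back, y left seen from its front, z up
- hinge (a point): middle of the lid's hinge line at the back of the chest, 122 mm above the table, fixed to the chest, with the chest's axes. The opening lid turns about this point's y axis. When shut, the latch point lies 216 mm in front of it (-x) and 20 mm above
- latch (a point): point on the T-handle's turning axis, level with the top of the steel flange round its dish (142 mm above the table, 2 mm above the lid); fixed to the lid and tilting with it; x towards the hinge, y along the hinge line, z out of the lid. Flange 132 x 68 mm, dish 94 mm along x by 48 along y
- tbar (a point): centre of the top face of the steel T-bar, 80 mm long (its x), 16 wide (its y), 20 tall; moves and turns with it. At first it lies along the lid's x, sunk flush in the dish: it cannot be gripped or turned. Popped out it stands 4 to 24 mm above the flange, free to grip from above across its width. Pushed from above it gives (spring, 8 to 11 N)
- lockset: round push-button lock on the flange, on the front side of the handle; origin on the flange's top at the button's centre, 61 mm from the handle's axis, 21 mm clear of the T-bar's end; axes as the latch point. Its steel barrel, 25 mm wide, stands 2 to 9 mm above the flange (differs each time, not shown by this pose). More than 25 N on the lock damages it
- lock_axis (a point): same point as the lock's origin. Black button, 19 mm wide, in the barrel; its top stands 6.5 mm above the barrel, so 8.5 to 15.5 mm above this point. It goes down 5.5 mm against a spring (3 N at first, about 7 N at the bottom), frees the handle after about 3 to 4 mm at 4 to 6 N, then meets a solid stop 1 mm above the barrel
- handle_out (a joint): how far the T-handle has popped out of its dish, m: 0 sunk and caught, 0.024 fully out
- handle_turn (a joint): angle of the T-handle, rad: 0 latched (bar along the lid's x), grows turning clockwise seen from above. Friction holds it (about 0.12 N m, a little more under the latched lid's load). The cam lets go of the striker between 0.58 and 1.25 rad, different each time; a solid end stop comes 0.15 to 0.2 rad after that
- lid (a joint): opening angle, rad: 0 shut (plays by up to 0.006 while latched), 1.3 fully open. When the cam lets go, the squeezed seal under the front edge lifts the lid to about 0.02, or, if the handle is held, pushes it up with 3 to 4 N more than before. The lid is balanced and stays where it is left; raising it takes 2 to 4 N at the handle
- striker: steel striker for the handle's cam, hidden inside the chest on the handle's axis, origin 82 mm above the table. The latched cam pulls on it with about 7 N; over 25 N bends it: pulling up the latched lid, or wrenching the handle on its end stop (35 mm from the axis, so more than about 0.8 N m in all)
- water_jar: green glass jar standing near the chest, 68 mm wide, 100 tall; bystander, origin at the centre of its underside
- drink_can: aluminium can standing near the chest, 66 mm wide, 115 tall; bystander, origin at the centre of its underside
- green_bottle: green bottle, 76 mm wide, 270 tall; bystander, origin at the centre of its underside
- tape_roll: roll of paper tape lying flat, 96 mm wide, 25 tall; bystander, origin at the centre of its underside
- paint_tin: open watercolour tin, 90 x 200 x 14 mm; bystander, origin at the centre of its underside
- brush_pot: white pot of brushes, 80 mm wide, pot 100 tall, brushes to 190; bystander, origin at the centre of its underside
- brush_a: brush lying on the table, 190 mm long; bystander
- mug: blue mug, 82 mm wide, 92 tall; bystander, origin at the centre of its underside

How it is judged:
By the outcome, as a careful person would: the job done as asked, in the order asked, and still so for the second after the job is handed in, with the robot touching nothing.
It also fails if it takes over 67 s, if anything falls off the work surface, if the arm or the gripper's body presses on something with over 40 N, if the wrist force passes 120 N, or if a joint passes its speed limit or range.

## Robot

A 6-joint arm with a two-finger parallel gripper is mounted at the origin on the work surface. World frame = base frame: x ahead of the robot, y to its left, z up, the work surface at z = 0. Lengths are in mm, angles in rad, forces in N, time in s.
With the tool pointing down it reaches from about 300 to 775 mm from the base axis. Payload 14.6 kg.
Tool frame: the origin (TCP) lies between the finger pads; the fingertips stand manip.tip_reach ahead of it and the grasp point (between the pads) lies 5 mm behind it (manip.tip_reach is the distance from the TCP to the fingertips, in mm); z points along the fingers, y is the line along which they close (so a half turn about z gives the same grasp; the last joint's range is limited). The gripper opens to 94 mm and grips with 3 to 60 N. Pads are 16 mm wide; open, the fingers measure 119 mm over their backs; the gripper's body (75 mm by 177 mm) begins 78 mm behind the grasp point.
Start: joints at [-1.381, 0.3, 1.521, -0, 1.321, -0.067], TCP at [139.686, -531.956, 219.446] pointing down, gripper open.
Joint ranges: [-3.03, 3.03], [-0.79, 2.21], [0.23, 2.52], [-1.04, 4.18], [0, 3.07], [-2.55, 2.55]. Speed limits (rad/s): [2.22, 2.22, 2.57, 3.14, 3.14, 3.14].

## Interface

Orientations are given as [roll, pitch, yaw] about the fixed x, y, z axes, in that order (R = Rz(yaw) Ry(pitch) Rx(roll)).
In Python, from cell import manip gives the robot as it stands. The module is installed in compiled form; this text tells all that it offers.
- The arm moves only by the shell command python3 -m creep 'ROWS' [FORCE]. ROWS is JSON, a list of rows, each a list of 3 entries, a list of its own where there are three numbers: the opening, from -1 (shut) to 1 (fully open), then the shift along the tool's x, y, z in cm, then the turn about the tool's z in units of 5 degrees (1.0 is 5 degrees). In form: [[grip, [tx, ty, tz], roll], ...]. A call has 1 to 12 rows; each row is the pose to reach, as a shift and turn from the pose commanded when the call began, along the tool's axes at that moment; what a row does not reach only later rows make up. A row lasts 1/10 s, in which the tool goes at most 50 mm and 8.59 degrees, less where a joint would pass 70% of its speed; a pose out of reach is approached as far as the arm can. A call with a gripper value outside its range is refused whole. The fingers move at their own pace and stop on an object; FORCE is the grip in N (left out, the last holds). Time passes only in rows, so rows that repeat a pose let the fingers close. It gives the time, the measured TCP pose, the force, the opening and the grip force at its end, in the units of the state.
- manip.read_state(): the state, without advancing time (a new reading comes with each control period).
- manip.camera(name): name is "scene" or "top" or "wrist"; returns the picture (384x512x3 uint8, red, green, blue); there is no depth.
- manip.camera_params(name): a dict with "fovy" (degrees; the focal length in pixels is half the picture's height over the tangent of half this angle, whatever the lens; pixels are square), "cx", "cy" (the principal point, pixels), "origin" and "attitude" of the camera in the world. Camera axes: x right, y down, z forward; pixel columns grow to the right and rows downward; lengths in mm; the calibration is good to about 2 mm. A picture is of the moment at which its call begins: read the wrist's pose just before it. camera_params takes no time and is no camera call; for the wrist camera it gives the pose at the moment of the call.
- manip.sign_off(): hands the job in; it is judged then, once.
The state is a dict: "clock": time; "joints": joint angles; "qd": joint speeds; "effort": joint torques, N m; "eef_pos": TCP position; "eef_rot": TCP orientation; "wrist_force": force on the tool from outside, world axes, zero at the start; "moment": the same for the moment, N m; "finger_gap": finger opening in mm; "finger_force": force on a finger pad.
Only numpy, scipy, OpenCV 4.12 (cv2) and the standard library are available. Lean on these libraries where they do the work, as an engineer would, in place of code of your own. Each camera call takes 0.05 s, during which the arm holds its last target. There are 200 camera calls.

## Working session

There is one attempt and no reset: what is moved stays moved. The work goes in short steps, Python scripts to look and compute and a shell command to move; the robot and the scene stay as the last step left them, time stands still between calls to the robot, and variables do not carry over. Pictures are saved under pics/ and viewed, at most 10 in all, crops included, and the job is handed in when it is done.

```bash
mkdir -p pics; python3 - <<'E'
from cell import manip
import cv2,numpy as np
print(manip.tip_reach, manip.read_state())
for n in("scene","top","wrist"):
    p=manip.camera_params(n);print(n,p)
a=[manip.camera(n) for n in("top","scene")]
for n,i in zip(("top","scene"),a): cv2.imwrite(f"pics/{n}0.png",cv2.resize(i[:,:,::-1],(800,600),interpolation=cv2.INTER_CUBIC))
E
```

```text
14.0 {'clock': 0.0, 'joints': array([-1.38057775e+00,  3.00461111e-01,  1.52162567e+00,  1.31707158e-05,
        1.32070068e+00, -6.65826814e-02]), 'qd': array([-4.52364899e-04,  7.14576192e-05,  1.12854112e-03,  6.83921724e-04,
       -8.99735017e-05, -1.12229447e-03]), 'effort': array([-1.39397522e-03, -5.31803656e+01, -3.52737594e+01,  7.07567786e-02,
        2.43562093e-02, -1.02509939e-04]), 'eef_pos': array([ 139.6527349 , -531.7007056 ,  218.87293973]), 'eef_rot': array([-3.14040134e+00, -9.22235786e-05,  2.56797941e-01]), 'wrist_force': array([-0.10351983, -0.17518941,  0.25629962]), 'moment': array([-0.07283784,  0.02126108, -0.00649089]), 'finger_force': 0.0, 'finger_gap': 94.42034476871767}
scene {'fovy': 57.10445505211961, 'cx': 253.17292079230754, 'cy': 190.77148765205825, 'origin': array([1452.39651683, -380.33769684, 1112.34845056]), 'attitude': array([-2.37597681, -0.0106891 ,  1.19701174])}
top {'fovy': 52.121042512259436, 'cx': 261.88867558155863, 'cy': 189.22245433806629, 'origin': array([ 453.69900449,  -19.61489752, 1706.74302482]), 'attitude': array([-3.08550971, -0.00856561, -1.59806577])}
wrist {'fovy': 71.29027561601139, 'cx': 249.83409983711542, 'cy': 193.9663360833462, 'origin': array([ 213.82906198, -512.94917713,  384.42818006]), 'attitude': array([ 2.87766016e+00,  1.56702006e-03, -1.31475123e+00])}
```

View pics/top0.png

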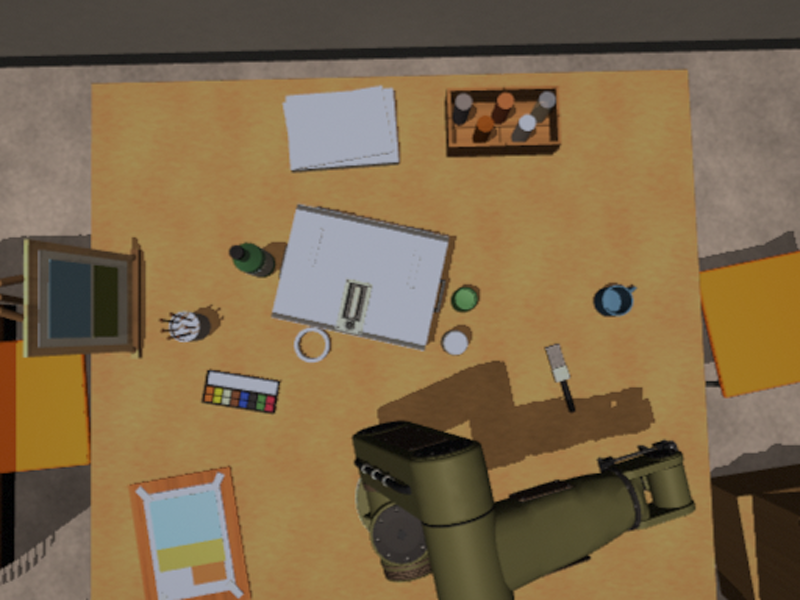

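View pics/scene0.png

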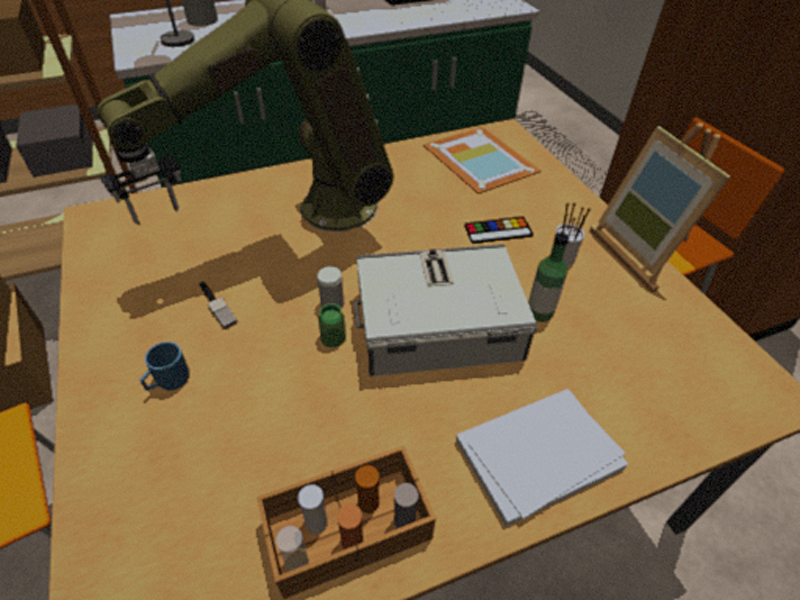

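Top view: the chest lid corners are at about (298,207), (452,237), (427,347), (274,315) in the 800 px picture. The T-bar is near (353,302) and the button near (349,325). The jar and can stand on the chest's right side, and the tape lies in front of it.

```bash
cat > h.py <<'E'
from cell import manip
import cv2,numpy as np
from scipy.spatial.transform import Rotation as Rn
def R(r): return Rn.from_euler('xyz',r).as_matrix()
def ray(p,uv,z,shape=(384,512)):
    f=192/np.tan(np.radians(p['fovy']/2))
    d=R(p['attitude'])@[(uv[0]-p['cx'])/f,(uv[1]-p['cy'])/f,1]
    o=np.array(p['origin']); return o+d*(z-o[2])/d[2]
def proj(p,X):
    f=192/np.tan(np.radians(p['fovy']/2))
    c=R(p['attitude']).T@(np.array(X)-p['origin']); return np.array([f*c[0]/c[2]+p['cx'],f*c[1]/c[2]+p['cy']])
def tool(X):
    "shift (cm) in the tool axes to bring TCP to X"
    s=manip.read_state(); return R(s['eef_rot']).T@(np.array(X)-s['eef_pos'])/10
E
python3 - <<'E'
from h import *
p=manip.camera_params('top'); k=1.5625
for n,uv,z in [("c1",(298,207),140),("c2",(452,237),140),("c3",(427,347),140),("c4",(274,315),140),("bar",(353.5,302),142),("but",(349,325),152),("jar",(466,298),100),("can",(456,342),115),("bottle top",(237,252),270),("tape",(312,345),25)]:
    print(n,ray(p,np.array(uv)/k,z).round(1))
E
```

```text
c1 [777.5 244.6 140. ]
c2 [ 689.5 -149.7  140. ]
c3 [409.1 -77.2 140. ]
c4 [501.1 310.4 140. ]
bar [528.8 107.1 142. ]
but [470.4 119.  152. ]
jar [ 533.4 -184.7  100. ]
can [ 419.3 -153.6  115. ]
bottle top [647.5 367.6 270. ]
tape [419.9 232.3  25. ]
```

```bash
python3 -m creep '[[1,[0,0,-5],0],[-1,[3,-3,-9],-1.5],[-1,[48.5,-54.6,-9],-30.4],[-1,[48.5,-54.6,-9],-30.4],[-1,[48.5,-54.6,-9],-30.4],[-1,[48.5,-54.6,-9],-30.4],[-1,[48.5,-54.6,-9],-30.4],[-1,[48.5,-54.6,-9],-30.4],[-1,[48.5,-54.6,-9],-30.4],[-1,[48.5,-54.6,-9],-30.4],[-1,[48.5,-54.6,-9],-30.4],[-1,[48.5,-54.6,-9],-30.4]]' 20
python3 - <<'E'
from h import *
s=manip.read_state();print(s['joints'],s['eef_pos'],s['eef_rot'],tool([470,119,300]), (2.906-s['eef_rot'][2])/np.radians(5))
E
```

```text
clock: 1.3
eef_pos: [383.2, -51.9, 308.0]
eef_rot: [3.141, 0.0, 1.894]
wrist_force: [0.4, -1.3, 0.1]
finger_gap: 9.3
finger_force: 0.0
[-2.29259024e-01 -1.36992509e-01  1.78847321e+00 -7.04202486e-05
  1.48969257e+00 -5.52345517e-01] [383.16671325 -51.85164191 307.95673759] [3.14127246e+00 2.79797132e-04 1.89388847e+00] [13.44441035 13.65832672  0.79628538] 11.597943866479227
```

```bash
python3 -m creep '[[-1,[13.4,13.6,0.8],-11.6],[-1,[13.4,13.6,0.8],-11.6],[-1,[13.4,13.6,0.8],-11.6],[-1,[13.4,13.6,0.8],-11.6],[-1,[13.4,13.6,0.8],-11.6],[-1,[13.4,13.6,0.8],-11.6],[-1,[13.4,13.6,0.8],-11.6],[-1,[13.4,13.6,0.8],-11.6],[-1,[13.4,13.6,0.8],-11.6],[-1,[13.4,13.6,0.8],-11.6]]'
python3 - <<'E'
from h import *
p=manip.camera_params('wrist');i=manip.camera('wrist')
import json;json.dump({k:np.array(v).tolist() for k,v in p.items()},open('w1.json','w'))
cv2.imwrite('pics/w1.png',cv2.resize(i[:,:,::-1],(800,600),interpolation=cv2.INTER_CUBIC));print(p)
s=manip.read_state();print(s['joints'],s['eef_pos'],s['eef_rot'],tool([470,119,300]),s['wrist_force'])
E
```

```text
clock: 2.3
eef_pos: [470.3, 115.7, 299.8]
eef_rot: [-3.142, -0.0, 2.897]
wrist_force: [-0.2, 0.7, 0.5]
finger_gap: 0.5
finger_force: 0.0
{'fovy': 71.29027561601139, 'cx': 249.83409983711542, 'cy': 193.9663360833462, 'origin': array([397.72381122, 133.72362814, 465.35843648]), 'attitude': array([ 2.87827864e+00, -2.26059701e-04,  1.32559281e+00])}
[ 1.65530271e-01  9.93079138e-02  1.57480499e+00  1.76116887e-05
  1.46751903e+00 -1.16142886e+00] [470.30993362 115.6812254  299.84111236] [ 3.14159222e+00 -4.30050509e-05  2.89775364e+00] [ 0.11020233  0.31457724 -0.01588389] [-0.17481141 -0.11473377 -0.38750199]
```

View pics/w1.png

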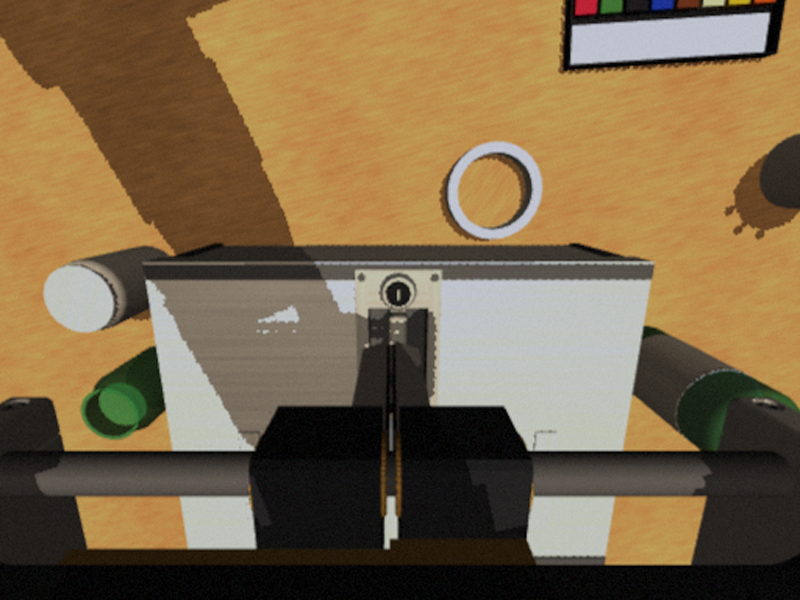

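The wrist picture shows the button at (398,292), the flange's front corners at (357,269) and (441,268), and the lid's front corners at (147,262) and (652,262). The fingers hide the handle.

```bash
python3 - <<'E'
from h import *
import json
p=json.load(open('w1.json'));k=1.5625
for n,uv,z in [("but",(398.5,292),154),("fl",(357,269),142),("fr",(441,269),142),("lidL",(147,262),140),("lidR",(652,262),140)]:
    print(n,ray(p,np.array(uv)/k,z).round(1))
a=ray(p,np.array((147,262))/k,140);b=ray(p,np.array((652,262))/k,140);d=b-a;print(np.linalg.norm(d),np.arctan2(d[1],d[0])-np.pi/2)
E
```

```text
but [472.2 121.6 154. ]
fl [449.1  94.  142. ]
fr [465.1 157.8 142. ]
lidL [404.1 -64.6 140. ]
lidR [500.3 319.8 140. ]
396.2942274235843 -0.24524126595232132
```

```bash
python3 -m creep '[[-1,[0,0.58,4],0],[-1,[0,0.58,8],0],[-1,[0,0.58,11],0],[-1,[0,0.58,12],0],[-1,[0,0.58,12.4],0],[-1,[0,0.58,12.4],0],[-1,[0,0.58,12.4],0]]'; python3 -c "
from h import *
s=manip.read_state();print(s['eef_pos'],s['wrist_force'],s['eef_rot'])"
python3 -m creep '[[-1,[0,0,0.1],0],[-1,[0,0,0.2],0],[-1,[0,0,0.3],0],[-1,[0,0,0.4],0],[-1,[0,0,0.4],0],[-1,[0,0,0.4],0]]'
```

```text
clock: 3.05
eef_pos: [472.4, 121.5, 177.3]
eef_rot: [3.141, 0.002, 2.9]
wrist_force: [-0.8, 0.0, -0.2]
finger_gap: 0.1
finger_force: 0.0
[472.35272466 121.46070772 177.28338995] [-0.75842252  0.00480806 -0.21884375] [3.14069827e+00 2.00025677e-03 2.89967392e+00]
clock: 3.65
eef_pos: [471.7, 121.4, 171.8]
eef_rot: [-3.142, -0.0, 2.9]
wrist_force: [0.1, -0.2, 0.5]
finger_gap: 0.5
finger_force: 0.0
```

```bash
f(){ grep -E 'eef_pos|wrist_f'; }
python3 -m creep '[[-1,[0,0,0.1],0],[-1,[0,0,0.1],0],[-1,[0,0,0.1],0]]'|f
python3 -m creep '[[-1,[0,0,0.1],0],[-1,[0,0,0.1],0],[-1,[0,0,0.1],0]]'|f
python3 -m creep '[[-1,[0,0,0.1],0],[-1,[0,0,0.1],0],[-1,[0,0,0.1],0]]'|f
```

```text
eef_pos: [471.7, 121.4, 170.9]
wrist_force: [0.5, -0.5, 0.4]
eef_pos: [471.7, 121.4, 169.9]
wrist_force: [-0.3, -0.3, 1.1]
eef_pos: [471.8, 121.4, 169.0]
wrist_force: [-0.9, -0.2, 3.4]
```

```bash
f(){ grep -E 'eef_pos|wrist_f'; }
python3 -m creep '[[-1,[0,0,0.1],0],[-1,[0,0,0.1],0],[-1,[0,0,0.1],0]]'|f
python3 -m creep '[[-1,[0,0,0.1],0],[-1,[0,0,0.1],0],[-1,[0,0,0.1],0]]'|f
python3 -m creep '[[-1,[0,0,0.07],0],[-1,[0,0,0.07],0],[-1,[0,0,0.07],0]]'|f
python3 - <<'E'
from h import *
i=manip.camera('wrist');cv2.imwrite('pics/w2.png',cv2.resize(i[150:384,150:380,::-1],None,fx=2.5,fy=2.5))
E
```

```text
eef_pos: [471.8, 121.4, 167.9]
wrist_force: [0.2, -0.5, 4.7]
eef_pos: [471.8, 121.4, 166.9]
wrist_force: [-1.9, -1.0, 4.6]
eef_pos: [471.8, 121.4, 166.2]
wrist_force: [-1.4, 0.3, 4.9]
```

View pics/w2.png

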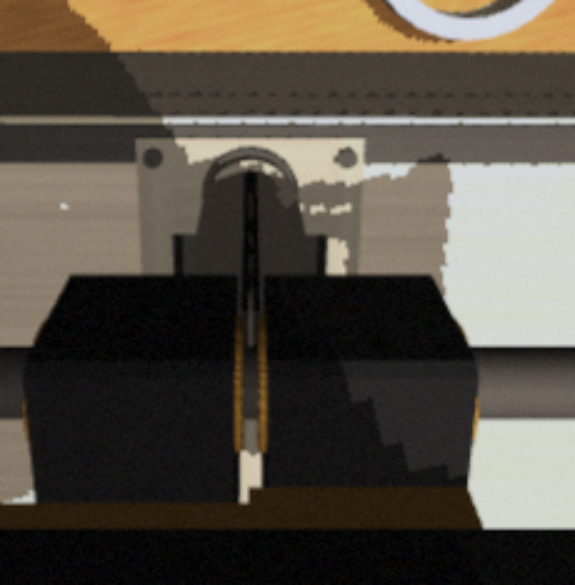

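The fingers sit on the button but hide the handle, so I'll press a little further, staying gentle.

```bash
f(){ grep -E 'eef_pos|wrist_f'; }
python3 -m creep '[[-1,[0,0,0.05],0],[-1,[0,0,0.05],0],[-1,[0,0,0.05],0]]'|f
python3 -m creep '[[-1,[0,0,0.04],0],[-1,[0,0,0.04],0],[-1,[0,0,0.04],0]]'|f
python3 - <<'E'
from h import *
i=manip.camera('scene');cv2.imwrite('pics/s2.png',cv2.resize(i[130:250,200:360,::-1],None,fx=5,fy=5,interpolation=cv2.INTER_CUBIC))
E
```

```text
eef_pos: [471.8, 121.4, 165.8]
wrist_force: [-1.0, -0.5, 5.1]
eef_pos: [471.8, 121.4, 165.4]
wrist_force: [-1.1, 0.3, 6.3]
```

View pics/s2.png

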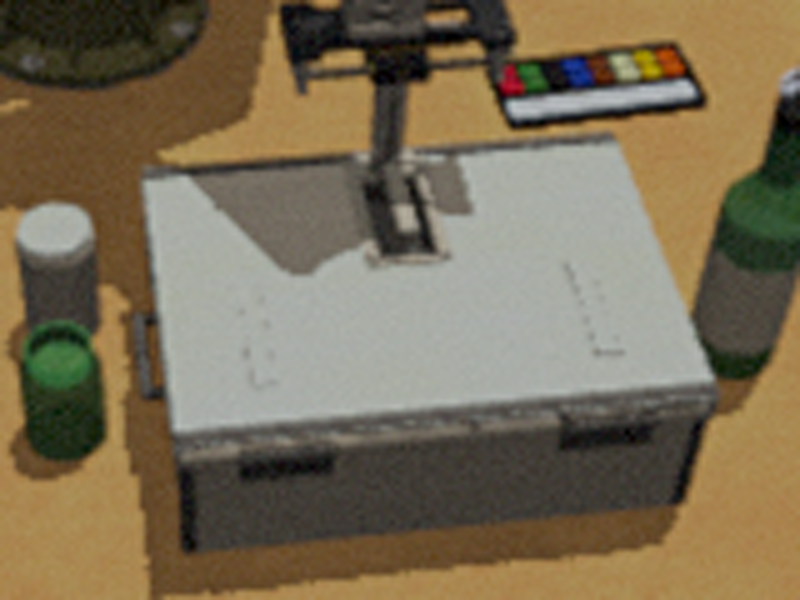

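```bash
python3 -m creep '[[-1,[0,0,-2],0],[-1,[0,0,-6],0],[-1,[-3,0,-10],0],[-1,[-8,0,-12],0],[-1,[-13,0,-12],0],[-1,[-13,0,-12],0],[-1,[-13,0,-12],0],[-1,[-13,0,-12],0]]'
python3 - <<'E'
from h import *
p=manip.camera_params('wrist');i=manip.camera('wrist')
import json;json.dump({k:np.array(v).tolist() for k,v in p.items()},open('w3.json','w'))
u,v=proj(p,[531,106.5,160]);u=int(u);v=int(v);print(u,v)
x0,y0=max(u-80,0),max(v-60,0);print(x0,y0)
cv2.imwrite('pics/w3.png',cv2.resize(i[y0:y0+120,x0:x0+160,::-1],None,fx=5,fy=5,interpolation=cv2.INTER_CUBIC))
E
```

```text
clock: 6.95
eef_pos: [597.2, 90.6, 285.0]
eef_rot: [-3.141, -0.001, 2.9]
wrist_force: [-0.2, 0.5, -0.1]
finger_gap: 0.3
finger_force: 0.0
249 128
169 68
```

View pics/w3.png

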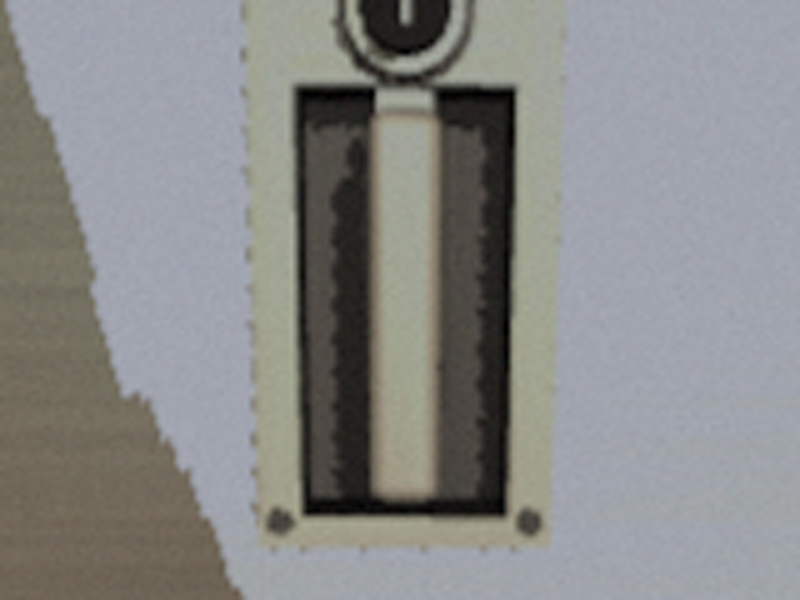

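The bar lies along the lid at crop (372–440, 112–497), centred at (405,304), and looks popped. Gripping it will confirm that, so I'll work out the grasp.

```bash
python3 - <<'E'
from h import *
import json
p=json.load(open('w3.json'))
q=lambda x,y:(x/5+169,y/5+68)
c=ray(p,q(405.5,304),166);a=ray(p,q(405,112),166);b=ray(p,q(405,497),166);d=a-b
print(c,np.linalg.norm(d),np.arctan2(d[1],d[0]),ray(p,q(405,5),155))
for z in(142,166):print(z,np.linalg.norm(ray(p,q(405,112),z)-ray(p,q(405,497),z)),np.linalg.norm(ray(p,q(298,300),142)-ray(p,q(513,300),142)))
s=manip.read_state();print(tool([c[0],c[1],200]),s['eef_rot'])
E
```

```text
[531.34295735 107.03688221 166.        ] 77.43442412438661 2.899658728483077 [474.25722016 121.025411   155.        ]
142 83.9642795600801 48.135184202804055
166 77.43442412438661 48.135184202804055
[6.77582489 0.01878613 8.55120546] [3.14149824e+00 1.03958068e-04 2.90049210e+00]
```

```bash
python3 -m creep '[[0,[3,0,3],0],[0,[6,0,5],0],[0,[6.75,0,7],0],[0,[6.75,0,8.5],0],[0,[6.75,0,10.5],0],[0,[6.75,0,11.6],0],[0,[6.75,0,12.2],0],[0,[6.75,0,12.2],0],[0,[6.75,0,12.2],0]]'
python3 -m creep '[[-1,[0,0,0],0],[-1,[0,0,0],0],[-1,[0,0,0],0],[-1,[0,0,0],0],[-1,[0,0,0],0],[-1,[0,0,0],0]]' 15
```

```text
clock: 7.9
eef_pos: [532.6, 106.5, 164.1]
eef_rot: [3.141, 0.001, 2.9]
wrist_force: [0.1, 0.6, 0.6]
finger_gap: 47.0
finger_force: 0.0
clock: 8.5
eef_pos: [532.4, 106.2, 163.3]
eef_rot: [-3.141, -0.0, 2.9]
wrist_force: [-1.8, -3.1, 1.9]
finger_gap: 15.9
finger_force: 15.0
```

```bash
cat > st.py <<'E'
from h import *
s=manip.read_state();print(round(s['clock'],2),s['eef_pos'].round(1),'turn',round(2.9-s['eef_rot'][2],3),'F',s['wrist_force'].round(1),'M',s['moment'].round(2),'gap',round(s['finger_gap'],1))
E
python3 -m creep '[[-1,[0,0,0],0],[-1,[0,0,0],0],[-1,[0,0,0],0]]' 30 >/dev/null; python3 st.py
python3 -m creep '[[-1,[0,0,0],1],[-1,[0,0,0],2],[-1,[0,0,0],2],[-1,[0,0,0],2]]'>/dev/null; python3 st.py
python3 -m creep '[[-1,[0,0,0],1],[-1,[0,0,0],2],[-1,[0,0,0],2],[-1,[0,0,0],2]]'>/dev/null; python3 st.py
```

```text
8.8 [532.4 106.3 163.3] turn 0.0 F [-1.5 -3.2  2.9] M [-0.7   0.11 -0.06] gap 15.8
9.2 [532.4 106.2 163.3] turn 0.173 F [-1.5 -5.4  2.9] M [-0.93  0.21 -0.05] gap 15.3
9.6 [532.4 106.1 163.3] turn 0.347 F [-2.4 -6.   3.3] M [-1.13  0.24 -0.  ] gap 15.5
```

```bash

python3 -m creep '[[-1,[-0.03,-0.1,0],0],[-1,[-0.03,-0.1,0],0.5],[-1,[-0.03,-0.1,0],1],[-1,[-0.03,-0.1,0],1]]'>/dev/null; python3 st.py
python3 -m creep '[[-1,[0,0,0],0.5],[-1,[0,0,0],1],[-1,[0,0,0],1],[-1,[0,0,0],1]]'>/dev/null; python3 st.py
python3 -m creep '[[-1,[0,0,0],0.5],[-1,[0,0,0],0.5],[-1,[0,0,0],0.5]]'>/dev/null; python3 st.py
```

```text
10.0 [532.3 105.9 163.4] turn 0.435 F [1.9 1.2 1.6] M [ 0.27 -0.28  0.1 ] gap 15.5
10.4 [532.2 105.8 163.4] turn 0.521 F [2.  2.3 1.3] M [ 0.62 -0.37  0.1 ] gap 15.5
10.7 [532.2 105.7 163.4] turn 0.565 F [1.5 5.7 1.7] M [ 0.96 -0.45  0.08] gap 15.7
```

```bash

python3 -m creep '[[-1,[0,0.04,0],0.3],[-1,[0,0.04,0],0.6],[-1,[0,0.04,0],0.6]]'>/dev/null; python3 st.py
python3 -m creep '[[-1,[0,0,0],0.3],[-1,[0,0,0],0.6],[-1,[0,0,0],0.6]]'>/dev/null; python3 st.py
python3 -m creep '[[-1,[0,0,0],0.3],[-1,[0,0,0],0.6],[-1,[0,0,0],0.6]]'>/dev/null; python3 st.py
```

```text
11.0 [532.3 105.7 163.3] turn 0.621 F [-0.5  2.2  4.3] M [0.62 0.16 0.1 ] gap 16.0
11.3 [532.3 105.7 163.3] turn 0.674 F [-3.   3.7  4.5] M [0.62 0.34 0.07] gap 16.0
11.6 [532.3 105.7 163.3] turn 0.726 F [-2.4  3.9  6.4] M [0.58 0.41 0.05] gap 16.0
```

```bash

python3 -m creep '[[-1,[0,0,-0.05],0],[-1,[0,0,-0.05],0],[-1,[0,0,-0.05],0]]'>/dev/null; python3 st.py
python3 -m creep '[[-1,[0,0,-0.05],0],[-1,[0,0,-0.05],0],[-1,[0,0,-0.05],0]]'>/dev/null; python3 st.py
```

```text
11.9 [532.3 105.7 163.8] turn 0.725 F [-1.8  2.7  5.6] M [0.49 0.48 0.05] gap 15.8
12.2 [532.3 105.6 164.2] turn 0.725 F [-2.6  2.4  5.9] M [0.5  0.47 0.05] gap 15.8
```

```bash

python3 -m creep '[[-1,[0,0,-0.05],0],[-1,[0,0,-0.05],0],[-1,[0,0,-0.05],0]]'>/dev/null; python3 st.py
python3 -m creep '[[-1,[0,0,-0.05],0],[-1,[0,0,-0.05],0],[-1,[0,0,-0.05],0]]'>/dev/null; python3 st.py
```

```text
12.5 [532.4 105.6 164.7] turn 0.724 F [-1.7  2.2  4.2] M [ 0.42  0.34 -0.01] gap 15.9
12.8 [532.4 105.6 165.2] turn 0.724 F [-0.5  1.8  2.9] M [ 0.31  0.17 -0.03] gap 15.7
```

```bash

python3 -m creep '[[-1,[0,0,-0.1],0],[-1,[0,0,-0.1],0],[-1,[0,0,-0.1],0]]'>/dev/null; python3 st.py
python3 -m creep '[[-1,[0,0,-0.1],0],[-1,[0,0,-0.1],0],[-1,[0,0,-0.1],0]]'>/dev/null; python3 st.py
python3 -m creep '[[-1,[0,0,-0.1],0],[-1,[0,0,-0.1],0],[-1,[0,0,-0.1],0]]'>/dev/null; python3 st.py
```

```text
13.1 [532.5 105.6 166.3] turn 0.724 F [ 1.5 -0.1  1.8] M [ 0.14 -0.08 -0.01] gap 15.5
13.4 [532.6 105.6 167.3] turn 0.724 F [4.  0.8 0.7] M [ 0.07 -0.6   0.03] gap 16.0
13.7 [532.6 105.6 168. ] turn 0.724 F [ 6.8 -0.3 -3.1] M [ 0.06 -1.03 -0.01] gap 15.4
```

```bash

python3 -m creep '[[-1,[-0.13,0.11,-0.2],0],[-1,[-0.13,0.11,-0.45],0],[-1,[-0.2,0.18,-0.9],0],[-1,[-0.28,0.25,-1.38],0],[-1,[-0.28,0.25,-1.38],0]]' 25 >/dev/null; python3 st.py
python3 -m creep '[[-1,[-0.1,0.09,-0.46],0],[-1,[-0.19,0.17,-0.92],0],[-1,[-0.3,0.27,-1.4],0],[-1,[-0.41,0.36,-1.82],0],[-1,[-0.41,0.36,-1.82],0]]'>/dev/null; python3 st.py
```

```text
14.2 [536.1 104.6 183. ] turn 0.724 F [-0.8 -0.7 -1.2] M [-0.18  0.64 -0.07] gap 16.2
14.7 [541.5 103.3 201. ] turn 0.724 F [-4.  -2.7 -1.2] M [-0.58  1.1  -0.03] gap 16.8
```

```bash

python3 -m creep '[[-1,[-0.17,0.15,-0.6],0],[-1,[-0.34,0.3,-1.2],0],[-1,[-0.52,0.46,-1.78],0],[-1,[-0.72,0.64,-2.35],0],[-1,[-0.94,0.83,-2.95],0],[-1,[-1.16,1.03,-3.49],0],[-1,[-1.16,1.03,-3.49],0],[-1,[-1.16,1.03,-3.49],0]]' >/dev/null; python3 st.py
```

```text
15.5 [556.7  99.4 236.1] turn 0.725 F [-3.4 -4.6  1.1] M [-0.99  1.2   0.01] gap 18.1
```

```bash
python3 - <<'E'
from h import *
i=manip.camera('scene');cv2.imwrite('pics/s3.png',cv2.resize(i[110:260,190:390,::-1],None,fx=4,fy=4,interpolation=cv2.INTER_CUBIC))
E
```

```text
(no output)
```

View pics/s3.png

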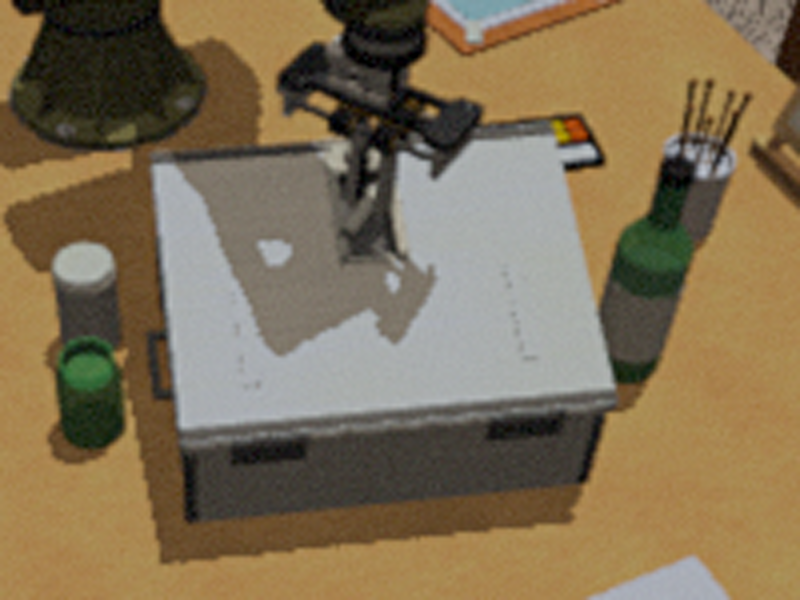

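The lid is rising with the handle still in the grip, and nothing around it has moved. I'll carry on along the arc.

```bash

python3 -m creep '[[-1,[-0.24,0.21,-0.55],0],[-1,[-0.49,0.43,-1.1],0],[-1,[-0.74,0.66,-1.63],0],[-1,[-1.02,0.9,-2.15],0],[-1,[-1.3,1.15,-2.67],0],[-1,[-1.59,1.41,-3.16],0],[-1,[-1.59,1.41,-3.16],0]]' >/dev/null; python3 st.py
python3 -m creep '[[-1,[-0.31,0.27,-0.48],0],[-1,[-0.62,0.55,-0.96],0],[-1,[-0.93,0.83,-1.43],0],[-1,[-1.28,1.14,-1.9],0],[-1,[-1.63,1.45,-2.33],0],[-1,[-1.98,1.76,-2.75],0],[-1,[-2.42,2.15,-3.24],0],[-1,[-2.42,2.15,-3.24],0],[-1,[-2.42,2.15,-3.24],0]]' >/dev/null; python3 st.py
```

```text
16.25 [577.5  94.  268.2] turn 0.725 F [-6.  -4.9  2.6] M [-1.29  1.57 -0.04] gap 18.9
17.15 [608.6  86.  301.3] turn 0.725 F [-8.8 -8.2  6.8] M [-1.81  2.02  0.12] gap 20.2
```

```bash

python3 -m creep '[[-0.5,[0,0,-0.1],0],[-0.5,[0,0,-0.4],0],[-0.45,[0,0,-0.8],0],[-0.4,[0,0,-1.4],0],[-0.4,[0,0,-2.2],0],[-0.4,[0,0,-3.5],0],[-0.4,[0,0,-5.5],0],[-0.4,[0,0,-8],0],[-0.4,[0,0,-8],0],[-0.4,[0,0,-8],0]]' >/dev/null; python3 st.py
python3 - <<'E'
from h import *
i=manip.camera('scene');cv2.imwrite('pics/s4.png',cv2.resize(i[:,:,::-1],(800,600),interpolation=cv2.INTER_CUBIC))
E
```

```text
18.15 [608.6  87.1 379.6] turn 0.724 F [ 0.9  0.8 -2.2] M [-0.04 -0.16 -0.03] gap 28.0
```

View pics/s4.png

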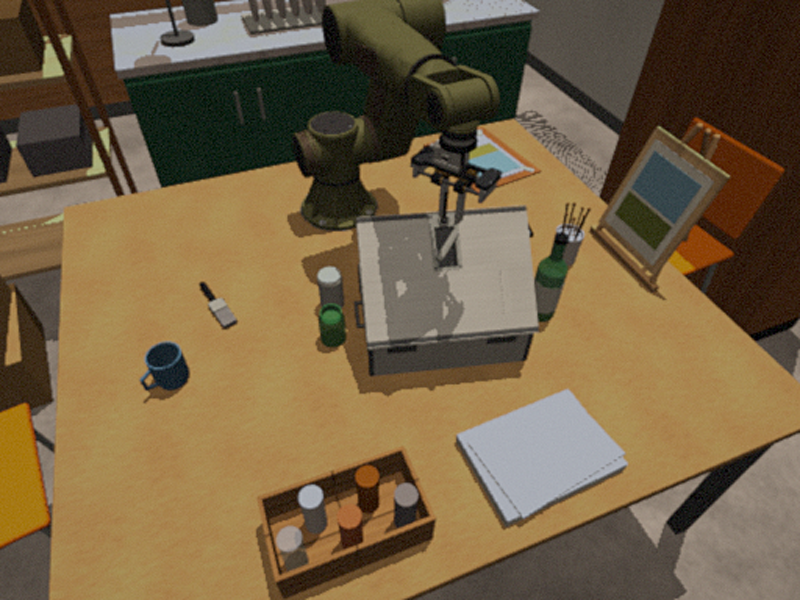

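Released. The lid stands open, with its front-edge corners at about (358,216) and (528,208). I'll work out its angle from those.

```bash
python3 - <<'E'
from h import *
p=manip.camera_params('scene');ex=np.array([.971,-.238,0]);ey=np.array([.238,.971,0]);h=np.array([741,55.4,122])
for t in(0,30,35,38,40,42,44,46):
    a=np.radians(t);x=-298*np.cos(a)+18*np.sin(a);z=298*np.sin(a)+18*np.cos(a)
    print(t,[(proj(p,h+ex*x+ey*y+[0,0,z])*1.5625).round(0) for y in(-200,200)])
E
```

```text
0 [array([357., 255.]), array([504., 243.])]
30 [array([356., 223.]), array([518., 211.])]
35 [array([356., 220.]), array([522., 208.])]
38 [array([356., 218.]), array([524., 206.])]
40 [array([357., 218.]), array([525., 205.])]
42 [array([357., 217.]), array([527., 204.])]
44 [array([357., 217.]), array([528., 204.])]
46 [array([357., 216.]), array([530., 203.])]
```

```bash
python3 - <<'E'
from h import *
p=manip.camera_params('top');ex=np.array([.971,-.238,0]);ey=np.array([.238,.971,0]);h=np.array([741,55.4,122])
i=manip.camera('top');cv2.imwrite('pics/t4.png',cv2.resize(i[110:245,150:330,::-1],None,fx=4.4,fy=4.4,interpolation=cv2.INTER_CUBIC))
for t in(30,35,40,44):
    a=np.radians(t);x=-298*np.cos(a)+18*np.sin(a);z=298*np.sin(a)+18*np.cos(a)
    print(t,[((proj(p,h+ex*x+ey*y+[0,0,z])-[150,110])*4.4).round(0) for y in(-200,200)])
E
```

```text
30 [array([550., 446.]), array([ 75., 343.])]
35 [array([556., 428.]), array([ 73., 323.])]
40 [array([561., 407.]), array([ 72., 301.])]
44 [array([566., 388.]), array([ 72., 281.])]
```

View pics/t4.png

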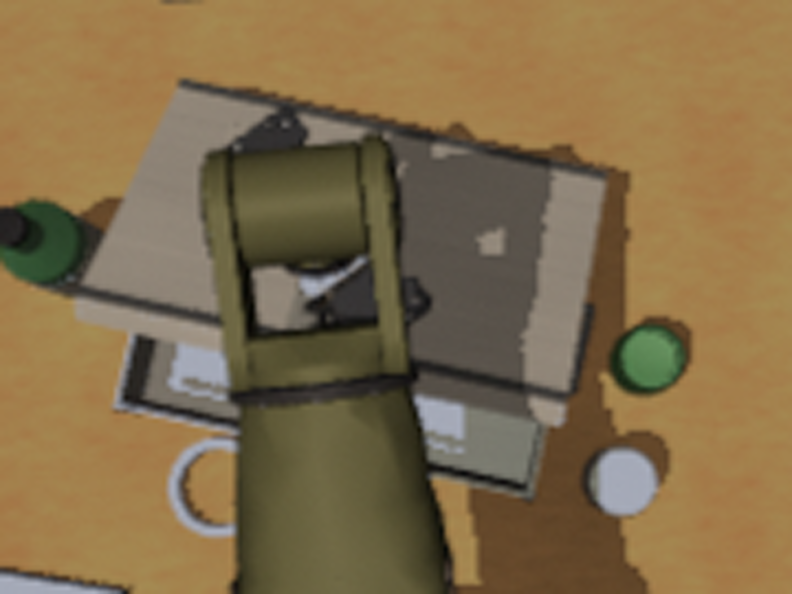

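The lid's front edge runs from (78,290) to (572,392), which puts it at about 42–43°. The gripper is well clear and nothing around the chest has moved.

```bash
python3 st.py; python3 -c "
from cell import manip
print(manip.sign_off())"
```

```text
18.25 [608.4  87.1 378.3] turn 0.724 F [ 0.3  0.2 -0.5] M [-0.01 -0.11 -0.02] gap 28.1
the job is handed in; nothing more can be done
None
```

I handed the job in at about 18 s: the button was pressed with about 6 N, the handle turned 0.72 rad until the lid came free, and the lid stands open by itself at about 42°, with nothing around it disturbed.

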